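# Release a grinding ball from a pedal-lid dispenser

### The job

Slide the catch tray squarely under the dispenser's mouth, its near end up to the base plate, and let go of it. Then press the dispenser's pedal gently but right down to its stop, so that the lid over the mouth lifts fully and the steel ball drops into the tray; keep it down for about a second. Ease the pedal slowly all the way back up so the lid never snaps shut, working the lid only by the pedal, never leaning hard on the dispenser (20 N at most), and leaving the funnel, jar and wrench where they are.

Things in the scene. Friction and masses are not known exactly. Their poses are not given: they have to be found in the camera images.
- dispenser: Fixed ball dispenser: aluminium base plate with a sloping steel chute (slotted cover) on two side plates. Origin on the bench, z up. The chute runs along y and falls to -y, where a hinged steel lid closes its mouth; the pedal sticks out at +y. In its frame, mm: base plate x -50..50, y -20..110, 12 high; chute x -25..25, y -80..62, up to 175 high; a pushrod at x = 38 beside the mouth.
- mouth (a point): Middle of the lower lip of the chute's mouth, at (0, -65, 85) mm in the dispenser's frame, with the same axes. The chute's underside here is 80 mm above the bench, so the tray passes below. With the lid up the ball falls off this lip and lands 15 to 60 mm beyond it, towards the dispenser's -y.
- pedal (a joint): Pedal angle, rad: 0 fully up (rest), 0.24 fully down at a hard stop (about 31 mm at the tread). A see-saw on a level pin along the dispenser's x, at (0, 40, 60) mm of its frame; its +y end is pressed down. Spring return: the tread takes about 2.5 to 3.5 N to start and 5.5 to 7 N just before the stop, where force then climbs steeply. Let go, it flies up.
- pedal_end (a point): Point on top of the steel pedal bar, 130 mm from its pin, at (0, 170, 64) mm in the dispenser's frame at rest; moves with the pedal. Straight above it stands the tread to press: a round black rubber pad, 40 mm across, 8 mm thick, on a threaded stud. It is screwed to another height each time: its top is 12 to 30 mm above this point, to be found by feel or sight.
- lid (a joint): Lid angle, rad: 0 closed, about 1.06 fully open. The steel lid (50 x 50 mm) hangs from a pin at the top of the mouth and swings out (dispenser -y) and up. Linked to the pedal: lid angle = 4.4 x pedal angle. Easing the tread up at 20 mm/s closes the lid at about 0.7 rad/s; above 2.5 rad/s it counts as snapping shut.
- tray: Loose open aluminium tray, 100 mm along x, 160 mm along y, 35 mm high, walls 4 mm, 0.3 to 0.6 kg. Origin at the centre of its underside, z up. A grip tab stands on its -y end; the +y end goes under the mouth. In place its axes are parallel to the dispenser's and its origin is at (0, -100, 0) mm in that frame, touching the base plate; a gap of up to 25 mm is harmless.
- tray_tab (a point): Middle of the top of the tray's upright grip tab, 60 mm above the bench and 86 mm from the tray's origin along its -y. The tab is 12 mm thick along the tray's y and 30 mm wide along its x; above the 35 mm walls it is free all round and can be pinched from above across its thickness.
- ball_center (a point): Centre of the steel ball (36 mm across, 0.19 kg) that waits in the chute behind the lid, seen through the cover's 22 mm slot.
- funnel: Bystander: loose steel funnel standing mouth down, 90 mm across, 95 mm high. Origin at the centre of its underside.
- jar: Bystander: loose glass jar with black cap, 56 mm across, 90 mm high. Origin at the centre of its underside.
- wrench: Bystander: steel wrench lying on the bench beyond the dispenser, 160 mm long along its x. Origin at the middle of its underside.
Things that resemble listed ones, but are neither listed nor needed, are in the scene too. What is shaped like the tray but green is not meant.

How it is judged:
On the way, in this order (a step that is already met when the one before it is completed fails the run):
1. the tray stands under the mouth, centred on it within 35 mm sideways, its near end within 30 mm of the base plate, and the fingers have let go of it (x of tray in the frame of dispenser between -0.035 and 0.035 m and y of tray in the frame of dispenser above -0.13 m and angle between tray's own z axis and vertical below 0.06 rad and contact force between the fingers and tray below 0.3 N), for 0.3 s.
2. the pedal is pressed right down (last 6 % of its travel) and kept down for half a second (value of joint pedal above 0.225 rad), for 0.5 s.
At the end, for the whole second after the job is handed in: The ball is in the tray, the tray stands still and level under the mouth (within 35 mm sideways, near end within 30 mm of the base plate), the pedal is back up (within 0.02 rad) and the lid closed (within 0.09 rad) (x of tray in the frame of dispenser between -0.035 and 0.035 m and y of tray in the frame of dispenser above -0.13 m and angle between tray's own z axis and vertical below 0.06 rad and x of ball_center in the frame of tray between -0.05 and 0.05 m and y of ball_center in the frame of tray between -0.08 and 0.08 m and z of ball_center in the frame of tray between 0 and 0.035 m and value of joint pedal below 0.02 rad and value of joint lid below 0.09 rad and linear speed of tray below 0.02 m/s); the robot touches nothing.
It fails at once if the robot presses on any part of the dispenser with more than 20 N (contact force between any of the fingers, the arm and dispenser above 20 N).
It fails at once if the lid snaps shut (closes faster than 2.5 rad/s) (velocity of joint lid below -2.5 rad/s).
It fails at once if the robot touches the lid or the ball (contact force between any of the fingers, the arm and lid above 0.5 N or contact force between any of the fingers, the arm and ball above 0.5 N).
It fails at once if the funnel, jar or wrench is shifted by more than 20 mm (distance of any of funnel, jar, wrench from where it was at the start of the episode above 0.02 m).
It also fails if it takes over 69 s, if anything falls off the work surface, if the arm or the gripper's body presses on something with over 40 N, if the wrist force passes 120 N, or if a joint passes its speed limit or range.

### The arm

A 6-joint arm with a two-finger parallel gripper is mounted at the origin on the work surface. World frame = base frame: x ahead of the robot, y to its left, z up, the work surface at z = 0. Lengths are in m, angles in rad, forces in N, time in s.
With the tool pointing down it reaches from about 0.35 to 0.775 m from the base axis. Payload 7.3 kg.
Tool frame: the origin (TCP) lies at the very end of the fingers, on their centre line; the grasp point (between the pads) lies 19 mm behind it (pinch_z is the distance from the TCP to the grasp point, in m); z points along the fingers, y is the line along which they close (so a half turn about z gives the same grasp; the last joint's range is limited). The gripper opens to 92 mm and grips with 3 to 60 N. Pads are 19 mm wide; open, the fingers measure 130 mm over their backs; the gripper's body (75 mm by 190 mm) begins 47 mm behind the grasp point.
Start: joints at [-1.298, 0.342, 1.524, -0, 1.275, -0.146], TCP at [0.214, -0.48, 0.198] pointing down, gripper open.
Joint ranges: [-2.53, 2.53], [-0.77, 2.02], [0.04, 2.7], [-1, 4.14], [0.28, 2.66], [-3.11, 3.11]. Speed limits (rad/s): [2.57, 2.57, 3.14, 3.14, 3.14, 3.14].

### API

Orientations are given as [roll, pitch, yaw] about the fixed x, y, z axes, in that order (R = Rz(yaw) Ry(pitch) Rx(roll)).
In Python, from cell import * gives the robot as it stands.
- The arm moves only by the tool arm_command, never from a script. Its arguments are lists of equal length, an entry for each row: "fingers": the gripper command: -1 is fully open, 1 is shut, values between are in proportion; "travel": the shift along the tool's x, y, z in m, a list of three; "dr": the turn, a rotation vector about the tool's x, y, z in degrees, a list of three. In form: {"fingers": [fingers, ...], "travel": [[x, y, z], ...], "dr": [[wx, wy, wz], ...]}. A call has 1 to 8 rows; each row is the pose to reach, as a shift and turn from the pose commanded when the call began, along the tool's axes at that moment; what a row does not reach only later rows make up. A row lasts 1/12 s, in which the tool goes at most 41.7 mm and 7.16 degrees, less where a joint would pass 70% of its speed; a pose out of reach is approached as far as the arm can. A call with a gripper value outside its range is refused whole. The fingers move at their own pace and stop on an object; "squeeze" is the grip in N (left out, the last holds). Time passes only in rows, so rows that repeat a pose let the fingers close. It gives the time, the measured TCP pose, the force, the opening and the grip force at its end, in the units of the state.
- observe(): the state, without advancing time (a new reading comes with each control period).
- read_camera(name): name is "scene" or "side" or "wrist"; returns a dict with "color" (480x640x3 uint8, blue, green, red), "z_map" (480x640 float32, m along the optical axis (not along the pixel's ray), 0 where there is no reading), "fx", "fy", "cx", "cy" (pixels), "R" (3x3) and "t" (3): a world point X has camera coordinates R X + t. Camera axes: x right, y down, z forward; pixel columns grow to the right and rows downward; lengths in m; the calibration is good to about 2 mm. A picture is of the moment at which its call begins.
- hand_in(): hands the job in; it is judged then, once.
The state is a dict: "time": time; "qpos": joint angles; "qvel": joint speeds; "joint_efforts": joint torques, N m; "tool_pos": TCP position; "tool_rot": TCP orientation; "contact_force": force on the tool from outside, world axes, zero at the start; "torque": the same for the moment, N m; "opening": finger opening in m; "grip_force": force on a finger pad.
Only numpy, scipy, OpenCV 4.12 (cv2) and the standard library are available. Lean on these libraries where they do the work, as an engineer would, in place of code of your own. Each camera call takes 0.05 s, during which the arm holds its last target. There are 200 camera calls.

## Working session

There is one attempt and no reset: what is moved stays moved. The work goes in short steps, Python scripts to look and compute and a tool call to move; the robot and the scene stay as the last step left them, time stands still between calls to the robot, and variables do not carry over. Pictures are saved under pics/ and viewed, at most 10 in all, crops included, and the job is handed in when it is done.

Besides the shell and the picture viewer there is one more tool, called as name(argument=value, ...), one argument or row to a line, values as JSON. arm_command: Moves the arm, as the interface text tells. Its arguments: {"type":"object","properties":{"fingers":{"type":"array","items":{"type":"number"}},"travel":{"type":"array","items":{"type":"array","items":{"type":"number"}}},"dr":{"type":"array","items":{"type":"array","items":{"type":"number"}}},"squeeze":{"type":"number"}},"required":["fingers","travel","dr"]}

```bash
mkdir -p pics; cat > h.py <<'E'
from cell import *
import numpy as np, cv2
def cloud(c):
    z=c["z_map"]; v,u=np.mgrid[0:480,0:640]
    P=np.stack([(u-c["cx"])/c["fx"]*z,(v-c["cy"])/c["fy"]*z,z],-1)
    W=(P-c["t"])@np.array(c["R"]); W[z<=0]=np.nan
    return W
E
python3 - <<'E'
from h import *
for n in ("scene","side"):
    c=read_camera(n); cv2.imwrite(f"pics/{n}0.png",c["color"]); np.savez(f"{n}0.npz",**c)
    print(n,-np.array(c["R"]).T@c["t"], np.array(c["R"])[2])
s=observe(); print(s)
E
```

```text
scene [1.01718824 0.2957081  0.99766216] [-0.45012542 -0.30503023 -0.83925185]
side [0.42133457 0.78181171 0.84122839] [ 0.07980681 -0.73385747 -0.67459921]
{'time': 0.1, 'qpos': array([-1.29801226e+00,  3.42662467e-01,  1.52494144e+00, -2.17184632e-05,
        1.27540889e+00, -1.45989839e-01]), 'qvel': array([ 6.87257845e-05, -2.55849625e-03, -3.04697058e-03, -1.45992520e-03,
        1.24506432e-03, -2.87280627e-05]), 'joint_efforts': array([ 2.10190083e-03, -4.32003665e+01, -2.44694388e+01,  7.19562708e-02,
        5.26588317e-02, -5.67088205e-05]), 'tool_pos': array([ 0.21339146, -0.47922012,  0.19770264]), 'tool_rot': array([-3.14018460e+00, -1.86042722e-04,  4.18780114e-01]), 'contact_force': array([ 0.53060794, -0.21050195, -0.54378456]), 'torque': array([-0.01134063, -0.00205651, -0.01115003]), 'grip_force': 0.0, 'opening': 0.091601089497047}
```

View pics/scene0.png

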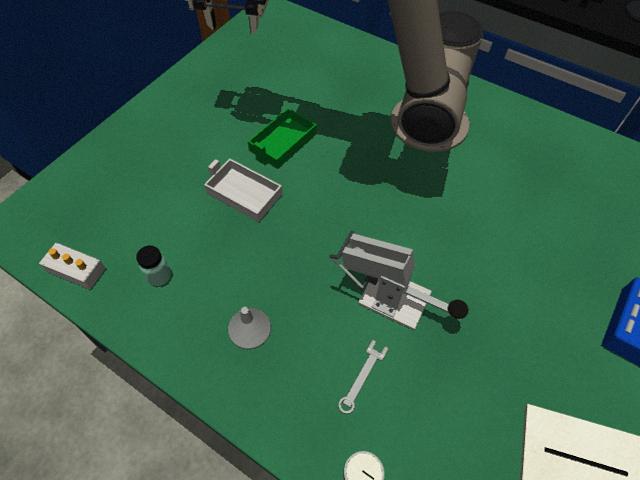

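View pics/side0.png

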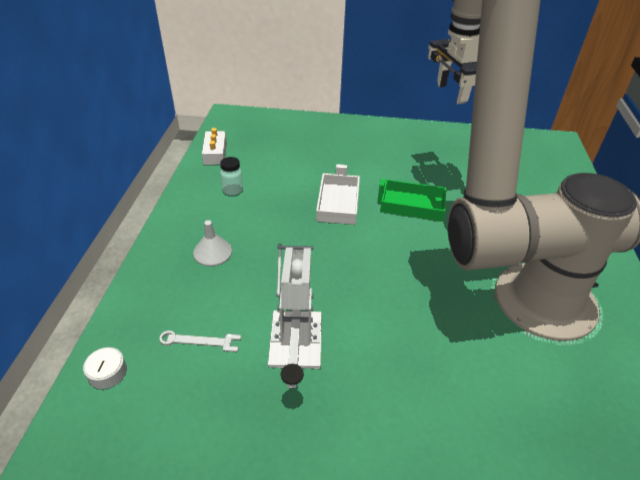

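Scene view: white tray near (243,190) with its tab at (213,165), dispenser at (390,280), black tread at (457,309), and the funnel, jar and wrench on the far side. Side view: tray (339,198), tab (341,170), dispenser (295,310), tread (291,374), pushrod left, so the dispenser's frame is nearly parallel to the world.

```bash
cat > m.py <<'E'
from h import *
cs={n:dict(np.load(f"{n}0.npz")) for n in("scene","side")}
P=[];C=[];S=[]
for i,c in enumerate(cs.values()):
    W=cloud(c); P.append(W.reshape(-1,3)); C.append(c["color"].reshape(-1,3).astype(int)); S.append(np.full(480*640,i))
P=np.concatenate(P);C=np.concatenate(C);S=np.concatenate(S)
green=(C[:,1]>C[:,0]+20)&(C[:,1]>C[:,2]+20)
def proj(n,X):
    c=cs[n];q=c["R"]@X+c["t"];return q[:2]/q[2]*[c["fx"],c["fy"]]+[c["cx"],c["cy"]]
def at(n,u,v,r=2):
    W=cloud(cs[n]); return np.nanmedian(W[v-r:v+r+1,u-r:u+r+1].reshape(-1,3),0)
E
python3 - <<'E'
from m import *
print("tray",at("scene",243,190),"tab",at("scene",213,163,1),"tread",at("scene",457,308),"base",at("scene",412,312,1),at("side",295,350,1))
print("tread side",at("side",291,373),"tab side",at("side",341,170,1))
print("funnel",at("scene",250,330),"jar",at("scene",150,254),"wrench",at("scene",360,380,1))
tc=at("scene",243,190)
near=lambda c,r:np.hypot(P[:,0]-c[0],P[:,1]-c[1])<r
for i in(0,1,2):
    for nm,zlo,zhi,cen,r in(("tray",.025,.042,tc,.14),("plate",.006,.018,at("side",295,350),.14)):
        m=near(cen,r)&(P[:,2]>zlo)&(P[:,2]<zhi)&~green&((S==i)|(i==2))
        if m.sum()>10: print(nm,i,m.sum(),cv2.minAreaRect((P[m,:2]*1000).astype(np.float32)), np.median(P[m,2]))
tr=at("scene",457,308)
for i in(0,1):
    m=near(tr,.05)&(P[:,2]>.05)&(C.max(1)<50)&(S==i)
    q=P[m];print("tread",i,m.sum(),np.percentile(q[:,2],[5,50,95]),cv2.minEnclosingCircle((q[:,:2]*1000).astype(np.float32)),np.median(q,0))
E
```

```text
tray [ 0.47104852 -0.27477161  0.00492637] tab [ 0.47576055 -0.35466067  0.05949966] tread [0.50727327 0.30217525 0.07894095] base [0.53229207 0.22752818 0.01180778] [0.51128268 0.2484766  0.06357132]
tread side [0.5091714  0.3054237  0.07794699] tab side [ 0.47990529 -0.34697204  0.04916631]
funnel [ 0.76367504 -0.02218734  0.0418269 ] jar [ 0.76005487 -0.28279816  0.09060585] wrench [0.71646234 0.2103342  0.00755583]
tray 0 691 ((477.1285705566406, -273.1249694824219), (104.05675506591797, 174.05978393554688), 0.5974648594856262) 0.03350447256315066
plate 0 1415 ((560.4520263671875, 183.657958984375), (184.23252868652344, 129.58030700683594), 6.035163879394531) 0.012491735320813753
tray 1 416 ((478.78228759765625, -267.447998046875), (99.80232238769531, 169.51060485839844), 1.3474334478378296) 0.03259201220628586
plate 1 1986 ((561.5281982421875, 186.2723388671875), (179.39068603515625, 132.47128295898438), 6.4267072677612305) 0.011781349497958025
tray 2 1107 ((477.109619140625, -271.3065185546875), (104.05675506591797, 177.69691467285156), 0.5974648594856262) 0.033066168314646455
plate 2 3401 ((560.3759765625, 185.72402954101562), (184.2932891845703, 133.26828002929688), 6.382818222045898) 0.012100484961428012
tread 0 292 [0.07581064 0.0792454  0.08202795] ((507.8137512207031, 304.70556640625), 20.073341369628906) [0.50937179 0.30397294 0.0792454 ]
tread 1 176 [0.07581749 0.07818637 0.08038146] ((508.23944091796875, 307.0038146972656), 18.449256896972656) [0.51294117 0.31000403 0.07818637]
```

```bash
python3 - <<'E'
from m import *
cen=np.array([.52,.2])
for i in(0,1,2):
    m=(abs(P[:,0]-.52)<.1)&(abs(P[:,1]-.19)<.13)&(P[:,2]>.008)&(P[:,2]<.016)&~green&((S==i)|(i==2))
    q=(P[m,:2]*1000).astype(np.float32)
    # drop sparse outliers
    h,xe,ye=np.histogram2d(q[:,0],q[:,1],bins=[np.arange(400,640,6),np.arange(40,340,6)])
    k=h[np.digitize(q[:,0],xe)-1,np.digitize(q[:,1],ye)-1]>=(4 if i<2 else 6)
    r=cv2.minAreaRect(q[k]);print("plate",i,k.sum(),r);print(cv2.boxPoints(r).round(1).tolist())
# chute: high points
m=(abs(P[:,0]-.52)<.12)&(abs(P[:,1]-.12)<.16)&(P[:,2]>.12)&(P[:,2]<.2)
q=(P[m,:2]*1000).astype(np.float32);print("chute",m.sum(),cv2.minAreaRect(q),P[m,2].max())
m=(abs(P[:,0]-.52)<.03)&(P[:,1]>.25)&(P[:,1]<.285)&(P[:,2]>.04)&(P[:,2]<.075); q=P[m]
print("pedal bar",np.median(q,0),np.polyfit(q[:,1],q[:,0],1),m.sum())
E
```

```text
plate 0 1108 ((520.444091796875, 179.43177795410156), (103.42777252197266, 129.56825256347656), 6.51943302154541)
[[461.70001220703125, 237.89999389648438], [476.3999938964844, 109.19999694824219], [579.2000122070312, 120.9000015258789], [564.5, 249.6999969482422]]
plate 1 1574 ((521.6679077148438, 181.838134765625), (99.24331665039062, 132.46812438964844), 6.265180587768555)
[[465.1000061035156, 242.3000030517578], [479.6000061035156, 110.5999984741211], [578.2000122070312, 121.4000015258789], [563.7999877929688, 253.10000610351562]]
plate 2 2582 ((519.974853515625, 181.26211547851562), (102.98686981201172, 133.1387176513672), 6.402699947357178)
[[461.3999938964844, 241.6999969482422], [476.20001220703125, 109.4000015258789], [578.5999755859375, 120.9000015258789], [563.7000122070312, 253.1999969482422]]
chute 3531 ((535.216552734375, 118.83328247070312), (73.36804962158203, 162.7462158203125), 4.662371635437012) 0.17494730202993905
pedal bar [0.51276511 0.26575925 0.06386803] [-0.11515503  0.54307225] 261
```

```bash
cat >> h.py <<'E'
from scipy.spatial.transform import Rotation as Ro
def goto(x,y,z,yawdeg):
    s=observe(); R=Ro.from_euler("xyz",s["tool_rot"]); T=Ro.from_euler("xyz",[180,0,yawdeg],degrees=True)
    print("t",s["time"],"F",np.round(s["contact_force"],2),"travel",np.round(R.inv().apply(np.array([x,y,z])-s["tool_pos"]),4),"dr",np.round((R.inv()*T).as_rotvec(degrees=True),2))
E
python3 - <<'E'
from m import *
for i in (0,1):
    m=(abs(P[:,0]-.477)<.03)&(abs(P[:,1]+.35)<.03)&(P[:,2]>.045)&(P[:,2]<.065)&(S==i);q=P[m];t=q[q[:,2]>.056]
    print(i,m.sum(),q.min(0),q.max(0),t.mean(0),len(t))
goto(.477,-.353,.12,1)
E
```

```text
0 92 [ 0.46352966 -0.36085526  0.04501095] [ 0.49596768 -0.34635953  0.06342354] [ 0.47943539 -0.35309361  0.05988569] 55
1 75 [ 0.46606108 -0.35997214  0.04506389] [ 0.49479963 -0.34301624  0.06154683] [ 0.48119692 -0.35079519  0.05871389] 34
t 0.1 F [ 0.53 -0.21 -0.54] travel [ 0.2921 -0.008   0.0778] dr [-8.000e-02  1.000e-02  2.299e+01]
```

Tab top at (0.480, -0.352, 0.060), 85 mm from the tray centre as specified. I'll go above it.

arm_command(
  fingers=[-1, -1, -1, -1, -1, -1, -1, -1],
  travel=[
    [0.02, 0, 0.0],
    [0.055, 0, 0.005],
    [0.095, -0.002, 0.015],
    [0.135, -0.003, 0.028],
    [0.175, -0.005, 0.04],
    [0.215, -0.006, 0.052],
    [0.255, -0.007, 0.065],
    [0.294, -0.008, 0.078],
  ],
  dr=[
    [0, 0, 3],
    [0, 0, 6],
    [0, 0, 9],
    [0, 0, 12],
    [0, 0, 15],
    [0, 0, 18],
    [0, 0, 21],
    [0, 0, 23],
  ],
)

```text
time: 0.77
tool_pos: [0.4799, -0.3517, 0.1196]
tool_rot: [-3.141, 0.0, 0.015]
contact_force: [0.7, -0.7, 0.3]
opening: 0.0919
grip_force: 0.0
```

arm_command(
  fingers=[-1, -1],
  travel=[
    [0, 0, 0],
    [0, 0, 0],
  ],
  dr=[
    [0, 0, 0],
    [0, 0, 0],
  ],
)

```text
time: 0.93
tool_pos: [0.4794, -0.351, 0.1188]
tool_rot: [-3.14, 0.002, 0.021]
contact_force: [-0.5, -0.4, 0.1]
opening: 0.0917
grip_force: 0.0
```

```bash
python3 - <<'E'
from h import *
s=observe();print(s["tool_pos"],s["tool_rot"]);goto(.480,-.352,.040,1)
c=read_camera("wrist");cv2.imwrite("pics/w1.png",c["color"])
W=cloud(c).reshape(-1,3)
m=(abs(W[:,0]-.48)<.03)&(abs(W[:,1]+.352)<.03)&(W[:,2]>.056)&(W[:,2]<.064);print(m.sum(),W[m].min(0) if m.any() else 0,W[m].max(0) if m.any() else 0)
E
```

```text
[ 0.47936351 -0.35098553  0.11877346] [-3.13956718e+00  2.24935520e-03  2.13818416e-02]
t 0.9333 F [-0.48 -0.38  0.13] travel [0.0008 0.0012 0.0788] dr [-0.12  0.13  0.22]
694 [ 0.46597521 -0.36402581  0.05639732] [ 0.49562266 -0.35200205  0.06279402]
```

arm_command(
  fingers=[-1, -1, -1, -1, -1, -1, -1, -1],
  travel=[
    [0.001, 0.002, 0.02],
    [0.001, 0.004, 0.04],
    [0.001, 0.006, 0.055],
    [0.001, 0.006, 0.068],
    [0.001, 0.006, 0.077],
    [0.001, 0.006, 0.079],
    [0.001, 0.006, 0.079],
    [0.001, 0.006, 0.079],
  ],
  dr=[
    [0, 0, 0],
    [0, 0, 0],
    [0, 0, 0],
    [0, 0, 0],
    [0, 0, 0],
    [0, 0, 0],
    [0, 0, 0],
    [0, 0, 0],
  ],
)

```text
time: 1.65
tool_pos: [0.4795, -0.3598, 0.0424]
tool_rot: [3.14, -0.001, 0.017]
contact_force: [-0.2, 0.8, 0.4]
opening: 0.0914
grip_force: 0.0
```

arm_command(
  fingers=[0, 0.5, 1, 1, 1, 1, 1, 1],
  travel=[
    [0, 0, 0],
    [0, 0, 0],
    [0, 0, 0],
    [0, 0, 0],
    [0, 0, 0],
    [0, 0, 0],
    [0, 0, 0],
    [0, 0, 0],
  ],
  dr=[
    [0, 0, 0],
    [0, 0, 0],
    [0, 0, 0],
    [0, 0, 0],
    [0, 0, 0],
    [0, 0, 0],
    [0, 0, 0],
    [0, 0, 0],
  ],
  squeeze=15,
)

```text
time: 2.32
tool_pos: [0.4795, -0.3589, 0.0415]
tool_rot: [3.142, 0.0, 0.017]
contact_force: [0.0, -0.1, -0.0]
opening: 0.0431
grip_force: 0.0
```

```bash
python3 - <<'E'
from h import *
s=observe();print(s["tool_pos"],s["tool_rot"],s["opening"],s["grip_force"]);goto(.5476,-.0568,.040,6.4)
c=read_camera("side");W=cloud(c).reshape(-1,3);C=c["color"].reshape(-1,3).astype(int)
m=(abs(W[:,0]-.478)<.08)&(W[:,1]>-.34)&(W[:,1]<-.15)&(W[:,2]>.022)&(W[:,2]<.042)&~((C[:,1]>C[:,0]+20)&(C[:,1]>C[:,2]+20))
print(cv2.minAreaRect((W[m,:2]*1000).astype(np.float32)))
E
```

```text
[ 0.47954176 -0.35894226  0.04148611] [3.14153013e+00 1.97000670e-05 1.74501045e-02] 0.043067426675973616 0.0
t 2.3167 F [ 0.05 -0.06 -0.  ] travel [ 0.0733 -0.3009  0.0015] dr [ 0.   0.  -5.4]
((478.71185302734375, -261.46038818359375), (100.24481964111328, 157.33114624023438), 1.0247066020965576)
```

arm_command(
  fingers=[1, 1, 1, 1, 1, 1, 1, 1],
  travel=[
    [0, 0, 0.001],
    [0, 0, 0.0015],
    [0, 0, 0.0015],
    [0, 0, 0.0015],
    [0, 0, 0.0015],
    [0, 0, 0.0015],
    [0, 0, 0.0015],
    [0, 0, 0.0015],
  ],
  dr=[
    [0, 0, 0],
    [0, 0, 0],
    [0, 0, 0],
    [0, 0, 0],
    [0, 0, 0],
    [0, 0, 0],
    [0, 0, 0],
    [0, 0, 0],
  ],
)

```text
time: 3.03
tool_pos: [0.4795, -0.359, 0.04]
tool_rot: [3.141, -0.0, 0.017]
contact_force: [-0.6, -0.2, -0.4]
opening: 0.0004
grip_force: 0.0
```

```bash
python3 - <<'E'
from h import *
s=observe();print(s["tool_pos"],s["tool_rot"],s["opening"],s["grip_force"]);goto(.5476,-.0568,.040,6.4)
E
```

```text
[ 0.47954028 -0.35899586  0.04002367] [ 3.14149247e+00 -6.04748625e-05  1.73185423e-02] 0.00035803199693111397 0.0
t 3.0333 F [-0.62 -0.19 -0.41] travel [ 0.0733 -0.301  -0.    ] dr [ 0.01 -0.   -5.41]
```

The fingers shut on nothing; I'll look.

```bash
python3 - <<'E'
from h import *
c=read_camera("scene");a=c["color"][110:240,160:310];d=read_camera("side");b=d["color"][60:230,290:470]
cv2.imwrite("pics/z1.png",np.hstack([cv2.resize(a,(400,347)),cv2.resize(b,(367,347))]))
for n,k in(("scene",c),("side",d)):
    X=np.array([.4795,-.359,.04]);q=k["R"]@X+k["t"];print(n,q[:2]/q[2]*[k["fx"],k["fy"]]+[k["cx"],k["cy"]])
E
```

```text
scene [212.40157347 168.38335079]
side [341.34944335 170.34180333]
```

View pics/z1.png

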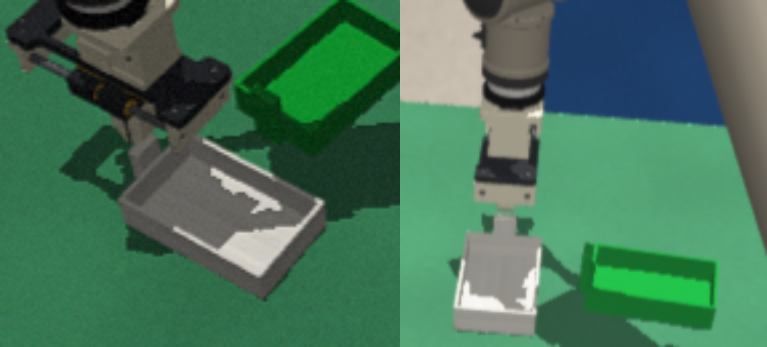

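The crop shows the tray undisturbed with its tab at about (145,155) and the closed fingers apparently behind it or above it. I'll check with depth.

```bash
python3 - <<'E'
from h import *
for n in("scene","side","wrist"):
    c=read_camera(n);W=cloud(c).reshape(-1,3);C=c["color"].reshape(-1,3).astype(int)
    g=(C[:,1]>C[:,0]+20)&(C[:,1]>C[:,2]+20)
    for lo,hi in((.015,.043),(.043,.062),(.064,.08),(.08,.1),(.1,.13)):
        m=(abs(W[:,0]-.478)<.07)&(W[:,1]>-.46)&(W[:,1]<-.15)&(W[:,2]>lo)&(W[:,2]<hi)&~g
        if m.sum()>5:print(n,lo,m.sum(),np.percentile(W[m],[2,50,98],axis=0).round(3).tolist())
    if n=="wrist":cv2.imwrite("pics/w2.png",c["color"])
E
```

```text
scene 0.015 1005 [[0.427, -0.349, 0.015], [0.484, -0.264, 0.029], [0.529, -0.187, 0.039]]
scene 0.043 88 [[0.464, -0.36, 0.044], [0.483, -0.35, 0.056], [0.494, -0.346, 0.062]]
scene 0.064 17 [[0.483, -0.368, 0.066], [0.488, -0.36, 0.076], [0.491, -0.347, 0.08]]
scene 0.08 69 [[0.475, -0.371, 0.081], [0.489, -0.347, 0.09], [0.491, -0.339, 0.099]]
scene 0.1 29 [[0.468, -0.353, 0.1], [0.487, -0.341, 0.106], [0.49, -0.339, 0.115]]
side 0.015 668 [[0.429, -0.35, 0.016], [0.48, -0.251, 0.029], [0.528, -0.184, 0.038]]
side 0.043 79 [[0.466, -0.358, 0.043], [0.48, -0.348, 0.055], [0.494, -0.344, 0.062]]
side 0.064 6 [[0.471, -0.345, 0.076], [0.477, -0.343, 0.079], [0.483, -0.34, 0.08]]
side 0.08 13 [[0.471, -0.343, 0.08], [0.481, -0.34, 0.083], [0.488, -0.338, 0.087]]
wrist 0.015 9676 [[0.429, -0.355, 0.016], [0.507, -0.215, 0.034], [0.53, -0.192, 0.037]]
wrist 0.043 620 [[0.487, -0.363, 0.044], [0.493, -0.358, 0.06], [0.496, -0.352, 0.062]]
wrist 0.064 243 [[0.477, -0.366, 0.069], [0.49, -0.361, 0.073], [0.492, -0.356, 0.08]]
wrist 0.08 300 [[0.489, -0.365, 0.08], [0.49, -0.361, 0.089], [0.492, -0.357, 0.099]]
wrist 0.1 403 [[0.471, -0.364, 0.1], [0.478, -0.361, 0.115], [0.49, -0.359, 0.12]]
```

View pics/w2.png

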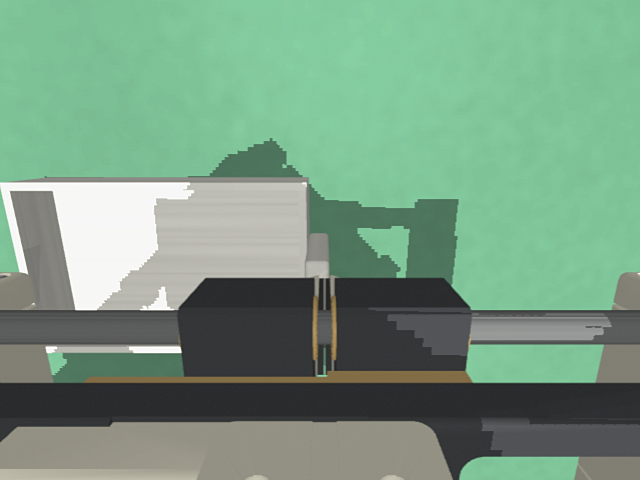

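The fingers appear to end just above the tab (tab at (318,250), finger plates at (317–333, 280+)), so the real fingertips seem higher than the reported TCP. I'll back up and measure where the tips really are.

arm_command(
  fingers=[1, 1, 1, 1, 1, 1],
  travel=[
    [0, 0, -0.02],
    [0, 0, -0.045],
    [0, 0, -0.07],
    [0, 0, -0.08],
    [0, 0, -0.08],
    [0, 0, -0.08],
  ],
  dr=[
    [0, 0, 0],
    [0, 0, 0],
    [0, 0, 0],
    [0, 0, 0],
    [0, 0, 0],
    [0, 0, 0],
  ],
)

```text
time: 3.78
tool_pos: [0.4794, -0.3589, 0.1196]
tool_rot: [3.141, -0.0, 0.017]
contact_force: [-0.0, 0.8, -0.4]
opening: 0.0003
grip_force: 0.0
```

```bash
python3 - <<'E'
from h import *
s=observe();print(s["tool_pos"],s["opening"])
im=[]
for n in("scene","side"):
    c=read_camera(n);W=cloud(c).reshape(-1,3)
    k=s["tool_pos"];q=c["R"]@k+c["t"];u,v=(q[:2]/q[2]*[c["fx"],c["fy"]]+[c["cx"],c["cy"]]).round().astype(int);print(n,u,v)
    m=(abs(W[:,0]-k[0])<.03)&(abs(W[:,1]-k[1])<.06)&(W[:,2]>.075)
    for lo in np.arange(.08,.2,.008):
        mm=m&(W[:,2]>lo)&(W[:,2]<=lo+.008)
        if mm.sum()>2:print(round(lo,3),mm.sum(),np.percentile(W[mm],[5,95],axis=0).round(3)[:,:2].tolist())
    a=c["color"].copy()[max(v-70,0):v+50,u-60:u+60];cv2.circle(a,(60,min(v,70)),1,(0,0,255),-1);im.append(cv2.resize(a,(390,390),interpolation=0))
cv2.imwrite("pics/z2.png",np.hstack(im))
E
```

```text
[ 0.47940595 -0.35885222  0.11961515] 0.0002986219504191936
scene 207 146
0.144 4 [[0.488, -0.365], [0.49, -0.356]]
0.152 15 [[0.487, -0.367], [0.49, -0.348]]
0.16 39 [[0.474, -0.37], [0.49, -0.34]]
0.168 39 [[0.472, -0.371], [0.491, -0.339]]
0.176 33 [[0.48, -0.373], [0.49, -0.339]]
0.184 16 [[0.468, -0.351], [0.49, -0.339]]
0.192 8 [[0.473, -0.343], [0.49, -0.338]]
side 343 145
0.144 8 [[0.47, -0.365], [0.49, -0.346]]
0.152 11 [[0.471, -0.346], [0.489, -0.338]]
0.16 23 [[0.47, -0.341], [0.49, -0.334]]
0.168 6 [[0.471, -0.338], [0.487, -0.335]]
```

View pics/z2.png

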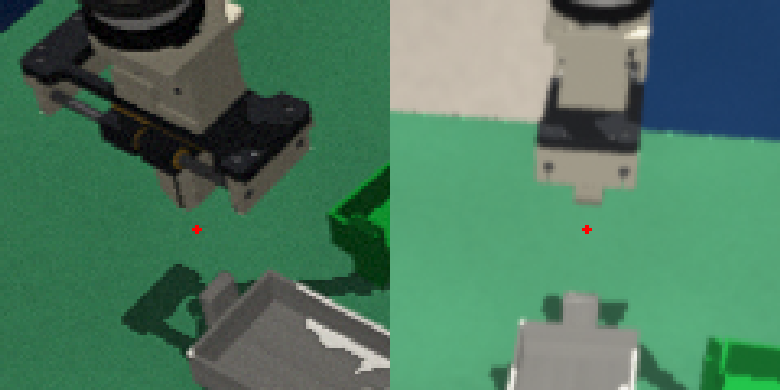

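The fingertips really end at z ≈ 0.146 with the TCP reported at 0.120 (red dot well below the tips in both crops). The tips are therefore about 26 mm short of the stated TCP, centred in x and y. I'll allow for that and descend to a reported z of 0.013 (tips at about 0.039), in two stages with force checks.

arm_command(
  fingers=[-1, -1, -1, -1, -1, -1, -1, -1],
  travel=[
    [0, 0, 0],
    [0, 0, 0],
    [0, 0, 0],
    [0, 0, 0],
    [0, 0, 0],
    [0, 0, 0],
    [0, 0, 0],
    [0, 0, 0],
  ],
  dr=[
    [0, 0, 0],
    [0, 0, 0],
    [0, 0, 0],
    [0, 0, 0],
    [0, 0, 0],
    [0, 0, 0],
    [0, 0, 0],
    [0, 0, 0],
  ],
)

```text
time: 4.55
tool_pos: [0.4795, -0.359, 0.12]
tool_rot: [3.141, -0.0, 0.017]
contact_force: [-0.2, -1.4, -0.4]
opening: 0.0493
grip_force: 0.0
```

arm_command(
  fingers=[-1, -1, -1, -1, -1, -1, -1, -1],
  travel=[
    [0.0, 0, 0.02],
    [0, 0, 0.04],
    [0, 0, 0.06],
    [0, 0, 0.075],
    [0, 0, 0.085],
    [0, 0, 0.09],
    [0, 0, 0.09],
    [0, 0, 0.09],
  ],
  dr=[
    [0, 0, 0],
    [0, 0, 0],
    [0, 0, 0],
    [0, 0, 0],
    [0, 0, 0],
    [0, 0, 0],
    [0, 0, 0],
    [0, 0, 0],
  ],
)

```text
time: 5.22
tool_pos: [0.4799, -0.3593, 0.0306]
tool_rot: [3.141, -0.001, 0.017]
contact_force: [-0.3, 0.2, 0.2]
opening: 0.0916
grip_force: 0.0
```

arm_command(
  fingers=[-1, -1, -1, -1, -1, -1],
  travel=[
    [0, 0, 0.005],
    [0, 0, 0.01],
    [0, 0, 0.015],
    [0, 0, 0.016],
    [0, 0, 0.016],
    [0, 0, 0.016],
  ],
  dr=[
    [0, 0, 0],
    [0, 0, 0],
    [0, 0, 0],
    [0, 0, 0],
    [0, 0, 0],
    [0, 0, 0],
  ],
)

```text
time: 5.72
tool_pos: [0.4795, -0.359, 0.014]
tool_rot: [3.142, 0.0, 0.017]
contact_force: [-1.0, -0.4, 0.4]
opening: 0.0918
grip_force: 0.0
```

arm_command(
  fingers=[0.3, 0.5, 1, 1, 1, 1, 1, 1],
  travel=[
    [0, 0, 0],
    [0, 0, 0],
    [0, 0, 0],
    [0, 0, 0],
    [0, 0, 0],
    [0, 0, 0],
    [0, 0, 0],
    [0, 0, 0],
  ],
  dr=[
    [0, 0, 0],
    [0, 0, 0],
    [0, 0, 0],
    [0, 0, 0],
    [0, 0, 0],
    [0, 0, 0],
    [0, 0, 0],
    [0, 0, 0],
  ],
)

```text
time: 6.38
tool_pos: [0.4795, -0.359, 0.014]
tool_rot: [3.141, -0.0, 0.017]
contact_force: [-0.7, -0.1, -0.3]
opening: 0.0432
grip_force: 0.0
```

arm_command(
  fingers=[1, 1, 1, 1, 1, 1, 1, 1],
  travel=[
    [0, 0, 0],
    [0, 0, 0],
    [0, 0, 0],
    [0, 0, 0],
    [0, 0, 0],
    [0, 0, 0],
    [0, 0, 0],
    [0, 0, 0],
  ],
  dr=[
    [0, 0, 0],
    [0, 0, 0],
    [0, 0, 0],
    [0, 0, 0],
    [0, 0, 0],
    [0, 0, 0],
    [0, 0, 0],
    [0, 0, 0],
  ],
)

```text
time: 7.05
tool_pos: [0.4794, -0.3585, 0.014]
tool_rot: [-3.141, 0.0, 0.018]
contact_force: [-0.0, 4.0, 2.7]
opening: 0.012
grip_force: 15.0
```

```bash
python3 - <<'E'
from h import *
s=observe();print(s["tool_pos"],s["tool_rot"],s["opening"],s["grip_force"]);goto(.5479,-.0588,s["tool_pos"][2],6.4)
E
```

```text
[ 0.47944566 -0.35852793  0.01397263] [-3.14105698e+00  3.18907224e-04  1.75500948e-02] 0.011978576310124125 14.999902099370956
t 7.05 F [-0.05  4.01  2.71] travel [ 7.370e-02 -2.985e-01  1.000e-04] dr [-0.03  0.02 -5.39]
```

Gripped, opening 12 mm. Now slide it in, in three stages.

arm_command(
  fingers=[1, 1, 1, 1, 1, 1, 1, 1],
  travel=[
    [0.001, -0.006, 0],
    [0.005, -0.02, 0],
    [0.01, -0.04, 0],
    [0.015, -0.06, 0],
    [0.02, -0.08, 0],
    [0.025, -0.1, 0],
    [0.03, -0.12, 0],
    [0.034, -0.138, 0],
  ],
  dr=[
    [0, 0, 0],
    [0, 0, -0.5],
    [0, 0, -1],
    [0, 0, -1.5],
    [0, 0, -2],
    [0, 0, -2.5],
    [0, 0, -3],
    [0, 0, -3],
  ],
)

```text
time: 7.72
tool_pos: [0.5115, -0.2193, 0.014]
tool_rot: [3.14, -0.0, 0.071]
contact_force: [0.2, -2.1, -0.9]
opening: 0.0117
grip_force: 15.0
```

```bash
python3 - <<'E'
from h import *
s=observe();print(s["tool_pos"],s["tool_rot"],s["opening"],s["grip_force"]);goto(.5479,-.0588,.014,6.4)
E
```

```text
[ 0.51149448 -0.21926055  0.01395542] [ 3.14046154e+00 -4.21779582e-04  7.09957887e-02] 0.011735838060682284 15.004650950431824
t 7.7167 F [ 0.17 -2.12 -0.94] travel [ 0.0477 -0.1575 -0.0002] dr [ 0.07 -0.02 -2.33]
```

arm_command(
  fingers=[1, 1, 1, 1, 1, 1, 1, 1],
  travel=[
    [0.008, -0.01, 0],
    [0.016, -0.025, 0],
    [0.025, -0.042, 0],
    [0.032, -0.059, 0],
    [0.037, -0.076, 0],
    [0.041, -0.09, 0],
    [0.043, -0.1, 0],
    [0.043, -0.1, 0],
  ],
  dr=[
    [0, 0, -0.3],
    [0, 0, -0.7],
    [0, 0, -1.1],
    [0, 0, -1.5],
    [0, 0, -1.9],
    [0, 0, -2.3],
    [0, 0, -2.3],
    [0, 0, -2.3],
  ],
)

```text
time: 8.38
tool_pos: [0.5476, -0.1156, 0.014]
tool_rot: [-3.141, -0.0, 0.112]
contact_force: [0.4, 2.9, -0.6]
opening: 0.0121
grip_force: 15.0
```

```bash
cat > tr.py <<'E'
from h import *
O=np.array([.526,.136]);th=np.radians(6.4);X=np.array([np.cos(th),np.sin(th)]);Y=np.array([-np.sin(th),np.cos(th)])
def tray():
    s=observe();t=s["tool_pos"][:2]-O;print("tool in disp",t@X*1000,t@Y*1000)
    Q=[]
    for n in("scene","side"):
        c=read_camera(n);W=cloud(c).reshape(-1,3);C=c["color"].reshape(-1,3).astype(int)
        d=(W[:,:2]-O);x=d@X*1000;y=d@Y*1000
        m=(abs(x)<90)&(y<-40)&(y>-340)&(W[:,2]>.026)&(W[:,2]<.038)&~((C[:,1]>C[:,0]+15)&(C[:,1]>C[:,2]+15))
        q=np.c_[x[m],y[m]].astype(np.float32);print(n,len(q),cv2.minAreaRect(q))
        for lo in range(-200,-50,25):
            k=(q[:,1]>lo)&(q[:,1]<=lo+25)
            if k.sum()>3:print("  y",lo,np.percentile(q[k,0],[3,97]).round(1))
E
python3 - <<'E'
from tr import *
tray();goto(.5479,-.0588,.014,6.4)
E
```

```text
tool in disp -6.623063810295639 -252.4414876838313
scene 474 ((-6.9144287109375, -170.48007202148438), (170.58070373535156, 102.50469970703125), 89.8997573852539)
  y -200 [-56.6  43.7]
  y -175 [-57.4  43.6]
  y -150 [-57.   43.5]
  y -125 [-56.7  44.1]
  y -100 [-10.   43.8]
side 333 ((-6.010295867919922, -165.28594970703125), (98.28280639648438, 165.06480407714844), 0.08260872215032578)
  y -200 [-55.1  42.4]
  y -175 [-55.1  42.6]
  y -150 [-55.2  40.9]
  y -125 [-55.2 -53. ]
  y -100 [-55.2  39.2]
t 8.4833 F [0.62 1.77 0.09] travel [ 0.0071 -0.0579 -0.    ] dr [-0.03 -0.01 -0.08]
```

arm_command(
  fingers=[1, 1, 1, 1, 1, 1, 1, 1],
  travel=[
    [0.003, -0.004, 0],
    [0.006, -0.012, 0],
    [0.0065, -0.022, 0],
    [0.0065, -0.032, 0],
    [0.0065, -0.042, 0],
    [0.0065, -0.05, 0],
    [0.0065, -0.056, 0],
    [0.0065, -0.058, 0],
  ],
  dr=[
    [0, 0, 0],
    [0, 0, 0],
    [0, 0, 0],
    [0, 0, 0],
    [0, 0, 0],
    [0, 0, 0],
    [0, 0, 0],
    [0, 0, 0],
  ],
)

```text
time: 9.15
tool_pos: [0.5468, -0.0579, 0.014]
tool_rot: [-3.141, 0.0, 0.111]
contact_force: [0.1, -2.2, -1.7]
opening: 0.0118
grip_force: 15.0
```

arm_command(
  fingers=[1, 1],
  travel=[
    [0, 0, 0],
    [0, 0, 0],
  ],
  dr=[
    [0, 0, 0],
    [0, 0, 0],
  ],
)

```text
time: 9.32
tool_pos: [0.5469, -0.0586, 0.0139]
tool_rot: [-3.141, 0.0, 0.11]
contact_force: [0.1, 3.0, 0.6]
opening: 0.0118
grip_force: 15.0
```

```bash
python3 - <<'E'
from tr import *
tray();print(observe()["contact_force"])
E
```

```text
tool in disp -0.8990183148538733 -195.73744167218481
scene 322 ((30.160341262817383, -126.01667785644531), (129.06898498535156, 121.85812377929688), 35.9063720703125)
  y -200 [ 3.9 48.9]
  y -175 [44.3 49.1]
  y -150 [-43.   48.8]
  y -125 [-52.2  49.1]
  y -100 [44.1 49.4]
  y -75 [44.3 49.5]
side 191 ((0.7532882690429688, -114.22772216796875), (98.82459259033203, 146.6822052001953), 0.37817999720573425)
  y -200 [-48.2  43. ]
  y -175 [-48.4 -46.1]
  y -150 [-48.5  49. ]
  y -125 [-48.7  49.6]
  y -100 [-48.8  49.5]
  y -75 [-49.   49.5]
[-0.41392115  2.4994692  -0.37918132]
```

Tray is centred, parallel, about 10 mm off the plate. Release and rise.

arm_command(
  fingers=[0.4, 0.4, 0.4, 0.4, 0.4, 0.4, 0.4, 0.4],
  travel=[
    [0, 0, 0],
    [0, 0, 0],
    [0, 0, 0],
    [0, 0, 0],
    [0, 0, 0],
    [0, 0, 0],
    [0, 0, 0],
    [0, 0, 0],
  ],
  dr=[
    [0, 0, 0],
    [0, 0, 0],
    [0, 0, 0],
    [0, 0, 0],
    [0, 0, 0],
    [0, 0, 0],
    [0, 0, 0],
    [0, 0, 0],
  ],
)

```text
time: 10.08
tool_pos: [0.5472, -0.0593, 0.014]
tool_rot: [3.141, -0.0, 0.11]
contact_force: [0.1, 0.1, -0.1]
opening: 0.0274
grip_force: 0.0
```

arm_command(
  fingers=[0.4, 0.4, 0.4, 0.4, 0.4, 0.4, 0.4, 0.4],
  travel=[
    [0, 0, -0.01],
    [0, 0, -0.02],
    [0, 0, -0.035],
    [0, 0.005, -0.06],
    [0, 0.015, -0.085],
    [0, 0.025, -0.115],
    [0, 0.03, -0.145],
    [0, 0.03, -0.175],
  ],
  dr=[
    [0, 0, 0],
    [0, 0, 0],
    [0, 0, 0],
    [0, 0, 0],
    [0, 0, 0],
    [0, 0, 0],
    [0, 0, 0],
    [0, 0, 0],
  ],
)

```text
time: 10.75
tool_pos: [0.5504, -0.0901, 0.1918]
tool_rot: [3.141, -0.001, 0.109]
contact_force: [0.6, 0.2, 0.1]
opening: 0.0273
grip_force: 0.0
```

```bash
python3 - <<'E'
from tr import *
print(observe()["opening"]);tray();goto(.40,-.04,.30,6.4);goto(.40,.28,.30,6.4)
E
```

```text
0.027336194039277794
tool in disp -0.9316488893153266 -227.41531394780367
scene 459 ((-1.8251380920410156, -120.58444213867188), (104.11898040771484, 160.36456298828125), 0.3581373691558838)
  y -200 [-50.6  48.1]
  y -175 [-52.   48.8]
  y -150 [-51.8  49.3]
  y -125 [-51.2  48.9]
  y -100 [43.9 49.6]
  y -75 [43.5 49.6]
side 198 ((0.5236167907714844, -115.75711059570312), (98.71574401855469, 150.71083068847656), 0.19275648891925812)
  y -200 [-48.1  42.6]
  y -175 [-48.3 -46.1]
  y -150 [-48.5  49.2]
  y -125 [-48.6  49.5]
  y -100 [-48.8  49.4]
  y -75 [-49.   49.4]
t 10.85 F [0.06 0.09 0.43] travel [-0.1458 -0.0662 -0.1062] dr [ 0.27 -0.62 -0.13]
t 10.85 F [0.06 0.09 0.43] travel [-0.1108 -0.3842 -0.1073] dr [ 0.27 -0.62 -0.13]
```

```bash
python3 - <<'E'
from h import *
s=observe();print(s["qpos"].round(2));goto(.508,.305,.28,6.4)
E
```

```text
[-0.3   0.4   1.44 -0.    1.29  1.16]
t 10.85 F [0.06 0.09 0.43] travel [-0.0009 -0.3974 -0.0862] dr [ 0.27 -0.62 -0.13]
```

arm_command(
  fingers=[1, 1, 1, 1, 1, 1, 1, 1],
  travel=[
    [0, 0, -0.02],
    [0, 0, -0.05],
    [0, -0.005, -0.08],
    [0, -0.025, -0.09],
    [0, -0.06, -0.09],
    [0, -0.095, -0.09],
    [0, -0.13, -0.09],
    [0, -0.165, -0.09],
  ],
  dr=[
    [0, 0, 0],
    [0, 0, 0],
    [0, 0, 0],
    [0, 0, 0],
    [0, 0, 0],
    [0, 0, 0],
    [0, 0, 0],
    [0, 0, 0],
  ],
)

```text
time: 11.52
tool_pos: [0.5316, 0.0764, 0.2794]
tool_rot: [3.142, -0.0, 0.109]
contact_force: [0.8, -0.3, 0.7]
opening: 0.0003
grip_force: 0.0
```

```bash
python3 - <<'E'
from h import *
s=observe();print(s["tool_pos"],s["qpos"].round(2));goto(.508,.305,.28,6.4)
E
```

```text
[0.53157918 0.07639696 0.27943247] [ 0.    0.32  1.34 -0.    1.49  1.46]
t 11.5167 F [ 0.83 -0.26  0.68] travel [ 0.0015 -0.2298 -0.0006] dr [ 0.   -0.02 -0.13]
```

arm_command(
  fingers=[1, 1, 1, 1, 1, 1, 1, 1],
  travel=[
    [0, -0.035, 0],
    [0, -0.07, 0],
    [0, -0.105, 0],
    [0, -0.14, 0],
    [0.001, -0.175, 0],
    [0.0015, -0.205, 0],
    [0.0015, -0.225, 0],
    [0.0015, -0.23, 0],
  ],
  dr=[
    [0, 0, -7],
    [0, 0, -14],
    [0, 0, -21],
    [0, 0, -28],
    [0, 0, -35],
    [0, 0, -42],
    [0, 0, -49],
    [0, 0, -56],
  ],
)

```text
time: 12.18
tool_pos: [0.5072, 0.3071, 0.2789]
tool_rot: [-3.141, -0.001, 1.097]
contact_force: [0.5, 0.2, -0.0]
opening: 0.0003
grip_force: 0.0
```

arm_command(
  fingers=[1, 1, 1, 1, 1, 1, 1, 1],
  travel=[
    [0, 0, 0.02],
    [0, 0, 0.04],
    [0, 0, 0.07],
    [0, 0, 0.095],
    [0, 0, 0.12],
    [0, 0, 0.14],
    [0, 0, 0.15],
    [0, 0, 0.15],
  ],
  dr=[
    [0, 0, -7],
    [0, 0, -14],
    [0, 0, -21],
    [0, 0, -28],
    [0, 0, -34],
    [0, 0, -34],
    [0, 0, -34],
    [0, 0, -34],
  ],
)

```text
time: 12.85
tool_pos: [0.5071, 0.3031, 0.1268]
tool_rot: [-3.137, 0.001, 1.68]
contact_force: [-0.9, -0.2, 0.3]
opening: 0.0008
grip_force: 0.0
```

```bash
python3 - <<'E'
from tr import *
s=observe();print(s["tool_pos"]);goto(.508,.306,.08,96.4)
c=read_camera("wrist");W=cloud(c);C=c["color"].astype(int)
m=(abs(W[...,0]-.508)<.05)&(abs(W[...,1]-.305)<.05)&(W[...,2]>.06)&(W[...,2]<.1)
q=W[m];print(len(q),np.percentile(q,[2,50,98],axis=0).round(4),cv2.minEnclosingCircle((q[:,:2]*1000).astype(np.float32)))
im=[]
for n in("scene","side"):
    d=read_camera(n);k=np.array([.508,.305,.1]);p=d["R"]@k+d["t"];u,v=(p[:2]/p[2]*[d["fx"],d["fy"]]+[d["cx"],d["cy"]]).astype(int)
    im.append(cv2.resize(d["color"][v-70:v+50,u-60:u+60],(390,390)))
    V=cloud(d).reshape(-1,3);mm=(abs(V[:,0]-.508)<.025)&(abs(V[:,1]-.305)<.025)&(V[:,2]>.1)&(V[:,2]<.25);print(n,"tip zmin",np.sort(V[mm,2])[:6].round(3))
cv2.imwrite("pics/z3.png",np.hstack(im))
E
```

```text
[0.50713681 0.30311711 0.12682914]
t 12.85 F [-0.94 -0.17  0.3 ] travel [0.0028 0.0014 0.0468] dr [-0.25  0.08 -0.13]
2586 [[0.4913 0.2845 0.0769]
 [0.5088 0.3023 0.0796]
 [0.5265 0.3195 0.081 ]] ((508.76123046875, 298.692626953125), 22.19346809387207)
scene tip zmin [0.162 0.178 0.187 0.188 0.188 0.189]
side tip zmin [0.156 0.158 0.158 0.159 0.16  0.16 ]
```

View pics/z3.png

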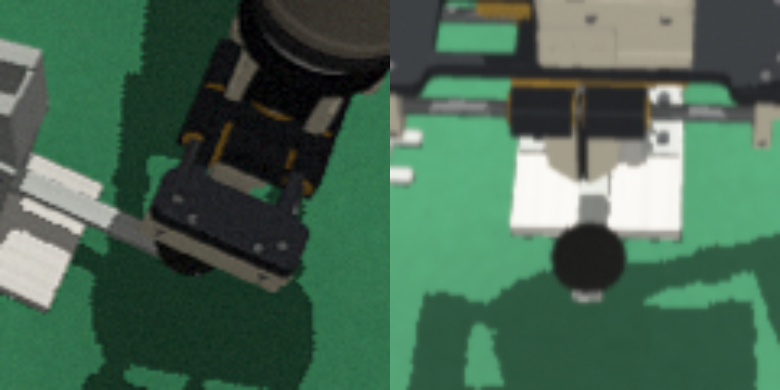

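The side view shows the closed fingers centred over the black tread, which is in crop at (588,257). Tips are at z ≈ 0.154 and the tread top at 0.079, so contact should come at a reported z of about 0.052. Descending carefully.

arm_command(
  fingers=[1, 1, 1, 1, 1, 1, 1, 1],
  travel=[
    [0.001, 0.001, 0.015],
    [0.001, 0.001, 0.03],
    [0.001, 0.001, 0.045],
    [0.001, 0.001, 0.058],
    [0.001, 0.001, 0.065],
    [0.001, 0.001, 0.067],
    [0.001, 0.001, 0.068],
    [0.001, 0.001, 0.068],
  ],
  dr=[
    [0, 0, 0],
    [0, 0, 0],
    [0, 0, 0],
    [0, 0, 0],
    [0, 0, 0],
    [0, 0, 0],
    [0, 0, 0],
    [0, 0, 0],
  ],
)

```text
time: 13.67
tool_pos: [0.5102, 0.3051, 0.062]
tool_rot: [3.14, -0.0, 1.681]
contact_force: [0.4, -0.2, -0.4]
opening: 0.0003
grip_force: 0.0
```

arm_command(
  fingers=[1, 1, 1, 1, 1, 1, 1, 1],
  travel=[
    [0, 0, 0.001],
    [0, 0, 0.002],
    [0, 0, 0.003],
    [0, 0, 0.004],
    [0, 0, 0.005],
    [0, 0, 0.006],
    [0, 0, 0.007],
    [0, 0, 0.008],
  ],
  dr=[
    [0, 0, 0],
    [0, 0, 0],
    [0, 0, 0],
    [0, 0, 0],
    [0, 0, 0],
    [0, 0, 0],
    [0, 0, 0],
    [0, 0, 0],
  ],
)

```text
time: 14.33
tool_pos: [0.5095, 0.3048, 0.0528]
tool_rot: [-3.142, 0.0, 1.681]
contact_force: [0.1, -0.4, 0.0]
opening: 0.0003
grip_force: 0.0
```

arm_command(
  fingers=[1, 1, 1, 1, 1, 1, 1, 1],
  travel=[
    [0, 0, 0.001],
    [0, 0, 0.002],
    [0, 0, 0.003],
    [0, 0, 0.004],
    [0, 0, 0.005],
    [0, 0, 0.006],
    [0, 0, 0.007],
    [0, 0, 0.008],
  ],
  dr=[
    [0, 0, 0],
    [0, 0, 0],
    [0, 0, 0],
    [0, 0, 0],
    [0, 0, 0],
    [0, 0, 0],
    [0, 0, 0],
    [0, 0, 0],
  ],
)

```text
time: 15.0
tool_pos: [0.5095, 0.3053, 0.0451]
tool_rot: [3.141, -0.001, 1.681]
contact_force: [-2.4, 3.1, 4.5]
opening: 0.0004
grip_force: 2.3
```

arm_command(
  fingers=[1, 1, 1, 1, 1, 1, 1, 1],
  travel=[
    [0, 0, 0.0015],
    [0, 0, 0.003],
    [0, 0, 0.0045],
    [0, 0, 0.006],
    [0, 0, 0.0075],
    [0, 0, 0.009],
    [0, 0, 0.01],
    [0, 0, 0.011],
  ],
  dr=[
    [0, 0, 0],
    [0, 0, 0],
    [0, 0, 0],
    [0, 0, 0],
    [0, 0, 0],
    [0, 0, 0],
    [0, 0, 0],
    [0, 0, 0],
  ],
)

```text
time: 15.67
tool_pos: [0.5098, 0.3053, 0.0341]
tool_rot: [3.141, -0.001, 1.681]
contact_force: [-2.0, 3.3, 5.9]
opening: 0.0004
grip_force: 3.0
```

```bash
python3 - <<'E'
from tr import *
s=observe();print(s["tool_pos"],s["contact_force"],s["torque"])
c=read_camera("scene");W=cloud(c).reshape(-1,3);d=W[:,:2]-O
x=d@X*1000;y=d@Y*1000
for a in range(80,150,15):
    m=(abs(x)<6)&(y>a)&(y<a+15)&(W[:,2]>.03);print(a,m.sum(),np.median(y[m]),np.median(W[m,2])*1000)
E
```

```text
[0.50975539 0.30534815 0.03407031] [-2.03415105  3.27819631  5.94389852] [0.60672371 0.19477823 0.00872517]
80 37 87.31787058114543 57.99926699314433
95 86 104.99590027487537 394.4273157434841
110 80 116.7557644913161 420.31069666320695
125 118 133.7508765842337 250.72268144594113
140 101 145.3896751942366 421.80554362088264
```

arm_command(
  fingers=[1, 1, 1, 1, 1, 1, 1, 1],
  travel=[
    [0, 0, 0.0015],
    [0, 0, 0.003],
    [0, 0, 0.0045],
    [0, 0, 0.006],
    [0, 0, 0.007],
    [0, 0, 0.008],
    [0, 0, 0.009],
    [0, 0, 0.01],
  ],
  dr=[
    [0, 0, 0],
    [0, 0, 0],
    [0, 0, 0],
    [0, 0, 0],
    [0, 0, 0],
    [0, 0, 0],
    [0, 0, 0],
    [0, 0, 0],
  ],
)

```text
time: 16.38
tool_pos: [0.5099, 0.3052, 0.0243]
tool_rot: [3.141, -0.001, 1.681]
contact_force: [-1.5, 3.2, 7.5]
opening: 0.0007
grip_force: 3.7
```

arm_command(
  fingers=[1, 1, 1, 1, 1, 1],
  travel=[
    [0, 0, 0.0005],
    [0, 0, 0.001],
    [0, 0, 0.0015],
    [0, 0, 0.002],
    [0, 0, 0.0025],
    [0, 0, 0.003],
  ],
  dr=[
    [0, 0, 0],
    [0, 0, 0],
    [0, 0, 0],
    [0, 0, 0],
    [0, 0, 0],
    [0, 0, 0],
  ],
)

```text
time: 16.88
tool_pos: [0.5098, 0.3051, 0.0213]
tool_rot: [3.141, -0.0, 1.681]
contact_force: [-1.5, 2.7, 7.3]
opening: 0.0003
grip_force: 3.7
```

Near the stop; half-millimetre steps now.

arm_command(
  fingers=[1, 1, 1],
  travel=[
    [0, 0, 0.0005],
    [0, 0, 0.001],
    [0, 0, 0.001],
  ],
  dr=[
    [0, 0, 0],
    [0, 0, 0],
    [0, 0, 0],
  ],
)

```text
time: 17.13
tool_pos: [0.5099, 0.305, 0.0205]
tool_rot: [3.141, -0.0, 1.681]
contact_force: [-1.4, 2.5, 8.1]
opening: 0.0002
grip_force: 4.3
```

arm_command(
  fingers=[1, 1, 1],
  travel=[
    [0, 0, 0.0005],
    [0, 0, 0.0005],
    [0, 0, 0.0005],
  ],
  dr=[
    [0, 0, 0],
    [0, 0, 0],
    [0, 0, 0],
  ],
)

```text
time: 17.38
tool_pos: [0.5099, 0.305, 0.0203]
tool_rot: [3.14, -0.0, 1.681]
contact_force: [-3.2, 2.6, 9.6]
opening: 0.0003
grip_force: 5.2
```

arm_command(
  fingers=[1, 1, 1, 1, 1, 1, 1, 1],
  travel=[
    [0, 0, 0.0003],
    [0, 0, 0.0005],
    [0, 0, 0.0005],
    [0, 0, 0.0005],
    [0, 0, 0.0005],
    [0, 0, 0.0005],
    [0, 0, 0.0005],
    [0, 0, 0.0005],
  ],
  dr=[
    [0, 0, 0],
    [0, 0, 0],
    [0, 0, 0],
    [0, 0, 0],
    [0, 0, 0],
    [0, 0, 0],
    [0, 0, 0],
    [0, 0, 0],
  ],
)

```text
time: 18.05
tool_pos: [0.5099, 0.305, 0.0201]
tool_rot: [3.14, -0.0, 1.681]
contact_force: [-3.5, 1.7, 12.6]
opening: 0.0005
grip_force: 6.2
```

arm_command(
  fingers=[1, 1, 1, 1, 1, 1],
  travel=[
    [0, 0, 0],
    [0, 0, 0],
    [0, 0, 0],
    [0, 0, 0],
    [0, 0, 0],
    [0, 0, 0],
  ],
  dr=[
    [0, 0, 0],
    [0, 0, 0],
    [0, 0, 0],
    [0, 0, 0],
    [0, 0, 0],
    [0, 0, 0],
  ],
)

```text
time: 18.55
tool_pos: [0.51, 0.305, 0.0201]
tool_rot: [3.14, -0.0, 1.681]
contact_force: [-4.0, 2.2, 11.7]
opening: 0.0006
grip_force: 6.2
```

```bash
python3 - <<'E'
from tr import *
a=read_camera("scene")["color"][160:330,300:480];b=read_camera("side")["color"][210:400,215:385]
cv2.imwrite("pics/z4.png",np.hstack([cv2.resize(a,(390,390)),cv2.resize(b,(390,390))]))
E
```

```text
(no output)
```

View pics/z4.png

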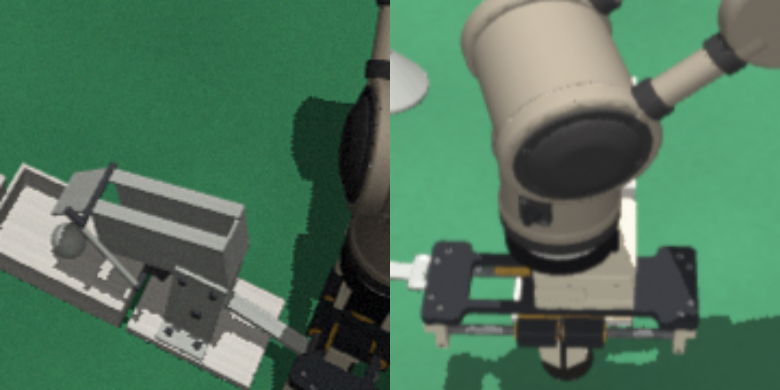

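The lid is lifted and the ball lies in the tray, at crop (68,238). The pedal has been held at its stop for over a second, so now I ease it up at about 14 mm/s.

arm_command(
  fingers=[1, 1, 1, 1, 1, 1, 1, 1],
  travel=[
    [0, 0, -0.001],
    [0, 0, -0.002],
    [0, 0, -0.003],
    [0, 0, -0.004],
    [0, 0, -0.005],
    [0, 0, -0.006],
    [0, 0, -0.007],
    [0, 0, -0.008],
  ],
  dr=[
    [0, 0, 0],
    [0, 0, 0],
    [0, 0, 0],
    [0, 0, 0],
    [0, 0, 0],
    [0, 0, 0],
    [0, 0, 0],
    [0, 0, 0],
  ],
)

```text
time: 19.32
tool_pos: [0.5098, 0.3053, 0.0273]
tool_rot: [3.141, -0.001, 1.681]
contact_force: [-2.2, 3.1, 5.5]
opening: 0.0005
grip_force: 3.3
```

arm_command(
  fingers=[1, 1, 1, 1, 1, 1, 1, 1],
  travel=[
    [0, 0, -0.0012],
    [0, 0, -0.0024],
    [0, 0, -0.0036],
    [0, 0, -0.0048],
    [0, 0, -0.006],
    [0, 0, -0.0072],
    [0, 0, -0.0084],
    [0, 0, -0.0096],
  ],
  dr=[
    [0, 0, 0],
    [0, 0, 0],
    [0, 0, 0],
    [0, 0, 0],
    [0, 0, 0],
    [0, 0, 0],
    [0, 0, 0],
    [0, 0, 0],
  ],
)

```text
time: 19.98
tool_pos: [0.5098, 0.3053, 0.0368]
tool_rot: [3.141, -0.001, 1.681]
contact_force: [-1.6, 4.3, 5.5]
opening: 0.0005
grip_force: 2.8
```

arm_command(
  fingers=[1, 1, 1, 1, 1, 1, 1, 1],
  travel=[
    [0, 0, -0.0012],
    [0, 0, -0.0024],
    [0, 0, -0.0036],
    [0, 0, -0.0048],
    [0, 0, -0.006],
    [0, 0, -0.0072],
    [0, 0, -0.0084],
    [0, 0, -0.0096],
  ],
  dr=[
    [0, 0, 0],
    [0, 0, 0],
    [0, 0, 0],
    [0, 0, 0],
    [0, 0, 0],
    [0, 0, 0],
    [0, 0, 0],
    [0, 0, 0],
  ],
)

```text
time: 20.65
tool_pos: [0.5098, 0.3046, 0.0462]
tool_rot: [3.141, 0.0, 1.681]
contact_force: [-1.0, 3.1, 3.2]
opening: 0.0
grip_force: 2.1
```

arm_command(
  fingers=[1, 1, 1, 1, 1, 1, 1, 1],
  travel=[
    [0, 0, -0.001],
    [0, 0, -0.002],
    [0, 0, -0.003],
    [0, 0, -0.004],
    [0, 0, -0.005],
    [0, 0, -0.006],
    [0, 0, -0.007],
    [0, 0, -0.008],
  ],
  dr=[
    [0, 0, 0],
    [0, 0, 0],
    [0, 0, 0],
    [0, 0, 0],
    [0, 0, 0],
    [0, 0, 0],
    [0, 0, 0],
    [0, 0, 0],
  ],
)

```text
time: 21.32
tool_pos: [0.5089, 0.3045, 0.0537]
tool_rot: [-3.14, 0.001, 1.681]
contact_force: [0.3, 0.4, 0.0]
opening: 0.0006
grip_force: 0.0
```

Contact is released; I'll rise clear and check.

arm_command(
  fingers=[1, 1, 1, 1, 1, 1, 1, 1],
  travel=[
    [0, 0, -0.002],
    [0, 0, -0.006],
    [0, 0, -0.015],
    [0, 0, -0.03],
    [0, 0, -0.05],
    [0, 0, -0.07],
    [0, 0, -0.08],
    [0, 0, -0.08],
  ],
  dr=[
    [0, 0, 0],
    [0, 0, 0],
    [0, 0, 0],
    [0, 0, 0],
    [0, 0, 0],
    [0, 0, 0],
    [0, 0, 0],
    [0, 0, 0],
  ],
)

```text
time: 21.98
tool_pos: [0.511, 0.3055, 0.1373]
tool_rot: [3.136, -0.002, 1.681]
contact_force: [0.6, -0.0, -0.3]
opening: 0.0002
grip_force: 0.0
```

```bash
python3 - <<'E'
from tr import *
tray()
a=read_camera("scene")["color"];cv2.imwrite("pics/end.png",a)
E
```

```text
tool in disp 3.979276297285542 170.11066502967003
scene 568 ((-1.9710006713867188, -119.05355072021484), (158.0536346435547, 104.34483337402344), 89.89244842529297)
  y -200 [-50.4  48.4]
  y -175 [-52.1  48.8]
  y -150 [-51.4  48.9]
  y -125 [-50.6  48.8]
  y -100 [-1.1 49.6]
  y -75 [44.7 49.9]
side 21 ((-44.84221649169922, -176.6011505126953), (6.888270378112793, 25.206544876098633), 0.6976526975631714)
  y -200 [-48.3 -41.3]
  y -175 [-48.3 -46.3]
```

View pics/end.png

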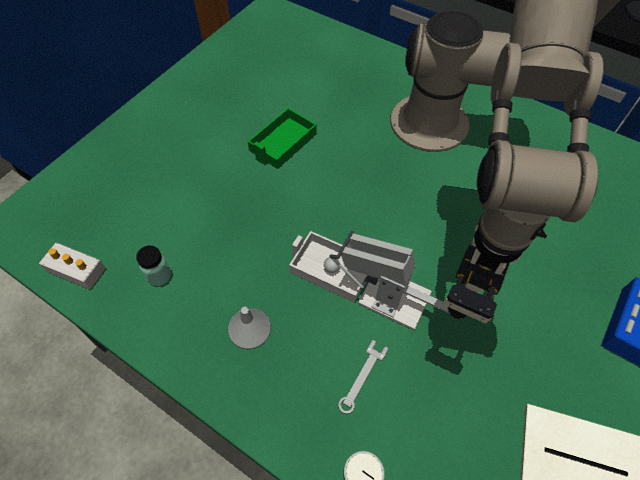

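The ball is in the tray at (332,265), the lid is closed, the pedal is up, the funnel, jar and wrench are unmoved, and the gripper is clear.

```bash
python3 -c "
from cell import *
print(hand_in())"
```

```text
the job is handed in; nothing more can be done
None
```

The job is handed in: tray placed and released under the mouth, pedal held at its stop for over a second (peak reading about 13 N), ball in the tray, pedal eased back up with the lid shut; the hand-in returned no verdict.

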